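Put the post back into the cup-tree stand

TASK

Lift the wooden cup-tree post out of its stone drying block and set it back in the cup-tree stand: its hole is hidden in the dark floor of the stand's collar up to a centimetre from the middle, so slide the post's foot about over that floor with light pressure until it drops in, then see it fully home, upright, and let go. Never force the post against the stand, and leave the other things on the table where they are.

Things in the scene. Friction and masses are not known exactly. Their poses are not given: they have to be found in the camera images.
- post: Loose cup-tree post, pale wood, 90 to 180 g, standing upright in the drying block at the start. Origin at the centre of its foot's underside, z up to its head. Round shaft 16 mm across, foot chamfered by 2 mm; four cup arms (8 mm rods along +x, -x, +y, -y, reaching 50 mm from the axis) 80 to 104 mm above the foot; above them the head (see post_head).
- post_head (a point): Middle of the post's square head, 132 mm above its foot, axes as the post's. The head is 24 x 24 mm, sides along x and y, from 112 to 152 mm above the foot: grip it here from above.
- block: Fixed stone drying block, 76 x 76 x 42 mm, origin at the centre of its underside, z up. A 20 mm wide hole in the middle of its top, 30 mm deep, holds the post loosely: the post's foot is at z = 12 mm.
- stand: Fixed wooden cup-tree stand, origin at the centre of its underside, z up. Square foot 120 x 120 x 40 mm; in its middle a round collar 66 mm outside, rim at z = 72 mm. Inside the collar is a round well, 50 mm wide, with a flat dark floor at z = 33 mm (see well_floor). It does not move.
- well_floor (a point): Middle of the well's floor, 33 mm above the stand's underside, axes as the stand's. In the floor is one blind hole for the post: 17.5 mm wide, 1 mm chamfer, 22 mm deep (bottom at stand z = 11 mm). Its axis lies anywhere up to 8 mm from here along x and up to 8 mm along y, new each time and not measured.
- collar_rim (a point): Middle of the collar's mouth, 72 mm above the stand's underside. The well's floor below (hole and all) is sprung: it starts to sink at about 2 N, gives 1 mm per 0.8 N more and meets a hard stop after 6 mm (about 7 N); it springs back up when unloaded or when the post's foot finds the hole.
- salt: Bystander, leave alone: salt shaker, white, 44 mm wide, 77 mm tall, near the middle of the table. Origin at the centre of its underside.
- pepper: Bystander, leave alone: pepper shaker, dark wood, 44 mm wide, 77 mm tall, near the middle of the table. Origin at the centre of its underside.
- mug: Bystander, leave alone: green mug, 82 mm wide, 90 mm tall, on the far side. Origin at the centre of its underside.
- teacup: Bystander, leave alone: white teacup, 84 mm wide, 62 mm tall, on the far side. Origin at the centre of its underside.
- bowl: Bystander, leave alone: green bowl, 120 mm wide, 55 mm tall, on the far side. Origin at the centre of its underside.
- jar: Bystander, leave alone: pale jar with a black lid, 84 mm wide, 110 mm tall, at the left. Origin at the centre of its underside.
- teabox: Bystander, leave alone: cardboard tea box, 75 x 120 x 65 mm, at the right. Origin at the centre of its underside.
Mind the look-alikes: they are no part of the job. What is shaped like the block but purple is not meant. What is shaped like the post but red is not meant.

How it is judged:
On the way, in this order (a step that is already met when the one before it is completed fails the run):
1. the post is lifted clear of the drying block (z of post in the frame of block above 0.05 m), for 0.1 s.
2. the post's foot is in the stand's collar (z of post in the frame of stand below 0.06 m and horizontal distance between post and stand below 0.025 m), for 0.1 s.
At the end, for the whole second after the job is handed in: The post stands in the stand's hole, fully home (foot within 3 mm of the hole's bottom, i.e. below z = 14 mm in the stand's frame, and within 16 mm of the stand's axis), upright within 0.12 rad, at rest and released (z of post in the frame of stand below 0.014 m and horizontal distance between post and stand below 0.016 m and angle between post's own z axis and vertical below 0.12 rad and linear speed of post below 0.02 m/s and contact force between post and the fingers below 0.1 N); the robot touches nothing.
It fails at once if the post is pressed against the stand with more than 22 N (contact force between post and stand above 22 N).
It fails at once if a bystander is moved more than 25 mm or tipped over (distance of any of salt, pepper, mug, teacup, bowl, jar, teabox from where it was at the start of the episode above 0.025 m or angle between any of salt, pepper, mug, teacup, bowl, jar, teabox's own z axis and vertical above 0.5 rad).
It also fails if it takes over 72 s, if anything falls off the work surface, if the arm or the gripper's body presses on something with over 40 N, if the wrist force passes 120 N, or if a joint passes its speed limit or range.

ROBOT

A 6-joint arm with a two-finger parallel gripper is mounted at the origin on the work surface. World frame = base frame: x ahead of the robot, y to its left, z up, the work surface at z = 0. Lengths are in m, angles in rad, forces in N, time in s.
With the tool pointing down it reaches from about 0.3 to 0.775 m from the base axis. Payload 14.6 kg.
Tool frame: the origin (TCP) lies midway between the tips of the shut fingers; the grasp point (between the pads) lies 19 mm behind it; z points along the fingers, y is the line along which they close (so a half turn about z gives the same grasp; the last joint's range is limited). The gripper opens to 94 mm and grips with 3 to 60 N. Pads are 16 mm wide; open, the fingers measure 119 mm over their backs; the gripper's body (75 mm by 177 mm) begins 78 mm behind the grasp point.
Start: joints at [1.107, 0.3, 1.521, -0, 1.321, -0.067], TCP at [0.213, 0.507, 0.205] pointing down, gripper open.
Joint ranges: [-3.03, 3.03], [-0.79, 2.21], [0.23, 2.52], [-1.04, 4.18], [0, 3.07], [-2.55, 2.55]. Speed limits (rad/s): [2.22, 2.22, 2.57, 3.14, 3.14, 3.14].

INTERFACE

Orientations are given as [roll, pitch, yaw] about the fixed x, y, z axes, in that order (R = Rz(yaw) Ry(pitch) Rx(roll)).
In Python, from station import telemetry, optics, ctrl gives the robot as it stands.
- The arm moves only by the tool carry_out, never from a script. Its argument "plan" is a list that holds one entry, the list of rows, each a list of 7 numbers: the shift along the tool's x, y, z in mm, then the turn, a rotation vector about the tool's x, y, z in rad, then the finger opening in mm, from 0 to 94. A call has 1 to 20 rows; each row shifts and turns the commanded pose from where the row before left it, along the tool's axes as they then stand; what a row does not reach is not made up. A row lasts 1/12 s, in which the tool goes at most 41.7 mm and 7.16 degrees, less where a joint would pass 70% of its speed; a pose out of reach is approached as far as the arm can. A call with a gripper value outside its range is refused whole. The fingers move at their own pace and stop on an object; "squeeze" is the grip in N (left out, the last holds). Time passes only in rows, so rows that do not move let the fingers close. It gives the time, the measured TCP pose, the force, the opening and the grip force at its end, in the units of the state.
- telemetry.get_obs(): the state, without advancing time (a new reading comes with each control period).
- optics.camera(name): name is "scene" or "top" or "wrist"; returns a dict with "pixels" (480x640x3 uint8, red, green, blue), "intrinsics" (3x3 intrinsics, pixels), "origin" and "rotation" of the camera in the world. Camera axes: x right, y down, z forward; pixel columns grow to the right and rows downward; lengths in m; the calibration is good to about 2 mm. A picture is of the moment at which its call begins. There is no depth.
- ctrl.hand_in(): hands the job in; it is judged then, once.
The state is a dict: "time_s": time; "qpos": joint angles; "joint_vel": joint speeds; "tau": joint torques, N m; "ee_pos": TCP position; "eef_rot": TCP orientation; "force": force on the tool from outside, world axes, zero at the start; "moment": the same for the moment, N m; "grip_width": finger opening in m; "grip_force": force on a finger pad.
Only numpy, scipy, OpenCV 4.12 (cv2) and the standard library are available. Lean on these libraries where they do the work, as an engineer would, in place of code of your own. Each camera call takes 0.05 s, during which the arm holds its last target. There are 200 camera calls.

## Working session

There is one attempt and no reset: what is moved stays moved. The work goes in short steps, Python scripts to look and compute and a tool call to move; the robot and the scene stay as the last step left them, time stands still between calls to the robot, and variables do not carry over. Pictures are saved under pics/ and viewed, at most 10 in all, crops included, and the job is handed in when it is done.

Besides the shell and the picture viewer there is one more tool, called after "Request:" in YAML: its name, and indented under it one key for each argument. carry_out: Moves the arm, as the interface text tells. Its arguments: {"type":"object","properties":{"plan":{"type":"array","items":{"type":"array","items":{"type":"array","items":{"type":"number"}}}},"squeeze":{"type":"number"}},"required":["plan"]}

```bash
mkdir -p pics; cat > h.py <<'E'
import numpy as np, cv2, json
from station import telemetry, optics, ctrl
def snap(n,f):
    c=optics.camera(n); cv2.imwrite('pics/'+f,c['pixels'][:,:,::-1])
    np.savez('pics/'+f[:-4]+'.npz',**{k:np.array(c[k]) for k in('intrinsics','origin','rotation')}); return c
def ray(f,u,v,z):
    c=np.load('pics/'+f+'.npz'); d=c['rotation']@np.linalg.solve(c['intrinsics'],[u,v,1]); o=c['origin']
    return o+d*(z-o[2])/d[2]
def proj(f,p):
    c=np.load('pics/'+f+'.npz'); q=c['intrinsics']@(c['rotation'].T@(np.array(p)-c['origin'])); return q[:2]/q[2]
E
python3 - <<'E'
from h import *
snap('top','t1.png'); snap('scene','s1.png')
print(telemetry.get_obs()); c=np.load('pics/t1.npz'); print(c['origin'],c['rotation'],c['intrinsics'])
E
```

```text
{'time_s': 0.1, 'qpos': array([ 1.10739655e+00,  3.00409116e-01,  1.52150153e+00, -1.26413565e-05,
        1.32070637e+00, -6.65688130e-02]), 'joint_vel': array([ 0.00043143, -0.0014965 ,  0.00027912, -0.00084801,  0.00278899,
        0.00186481]), 'tau': array([ 2.09300859e-03, -5.32649732e+01, -3.53280544e+01,  7.09508755e-02,
        2.36222288e-02, -6.82614609e-05]), 'ee_pos': array([0.21246026, 0.50705717, 0.20495399]), 'eef_rot': array([-3.14056975e+00, -5.59221968e-05,  2.74476479e+00]), 'force': array([-0.40264984, -0.13289018, -0.51730051]), 'moment': array([-0.0526813 ,  0.01380657,  0.0878574 ]), 'grip_force': 0.0, 'grip_width': 0.09399319564823978}
[ 0.4995171  -0.02862784  1.15636267] [-3.03856307e+00 -1.63898248e-03 -1.56922553e+00] [[444.01989275   0.         316.70684848]
 [  0.         444.01989275 241.87952753]
 [  0.           0.           1.        ]]
```

View pics/t1.png

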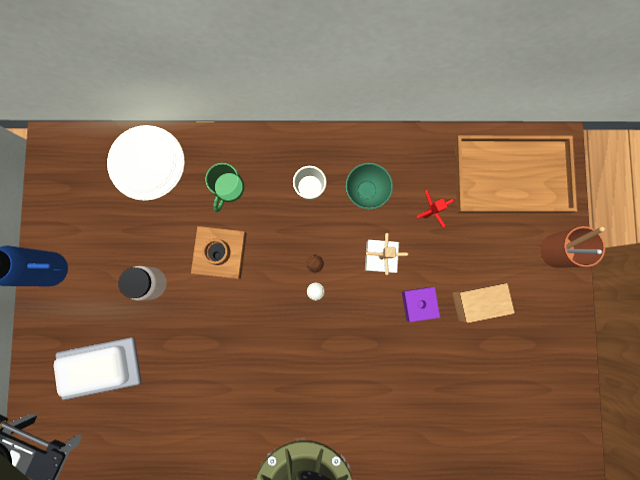

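View pics/s1.png

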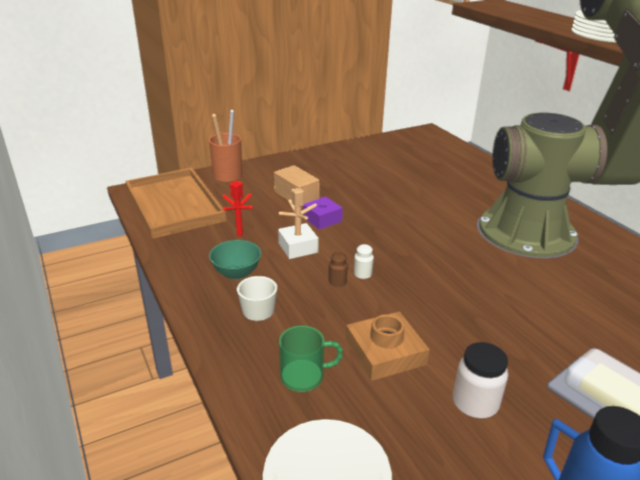

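The top view shows the post in the white block at about (388,254), the stand at about (217,252), and the salt and pepper between them at (316,291) and (315,263). The red post at (437,207) and purple block (421,304) are decoys. I'll enlarge the top view to measure.

```bash
sed -i "s/^def snap/from scipy.spatial.transform import Rotation as Ro\ndef snap/; s/c\['rotation'\]@/Ro.from_euler('xyz',c['rotation']).as_matrix()@/; s/c\['rotation'\].T@/Ro.from_euler('xyz',c['rotation']).as_matrix().T@/" h.py
python3 - <<'E'
from h import *
i=cv2.imread('pics/t1.png')
a=cv2.resize(i[222:292,350:430],None,fx=5,fy=5,interpolation=cv2.INTER_CUBIC)
b=cv2.resize(i[217:287,180:260],None,fx=5,fy=5,interpolation=cv2.INTER_CUBIC)
cv2.imwrite('pics/c1.png',np.hstack([a,b]))
for n,u,v,z in [('head',389,254,.164),('block',383,256,.042),('stand',217,252,.072),('salt',316,291,.07),('pep',315,263,.07),('mug',228,187,0.09),('bowl',369,186,.05),('teabox',487,302,.065)]: print(n,ray('t1',u,v,z).round(4))
E
```

```text
head [ 0.5751 -0.1922  0.164 ]
block [ 0.5793 -0.1971  0.042 ]
stand [0.5863 0.2139 0.072 ]
salt [ 0.4918 -0.0287  0.07  ]
pep [ 0.5599 -0.0261  0.07  ]
mug [0.7443 0.1869 0.09  ]
bowl [ 0.7568 -0.1628  0.05  ]
teabox [ 0.4657 -0.4457  0.065 ]
```

View pics/c1.png

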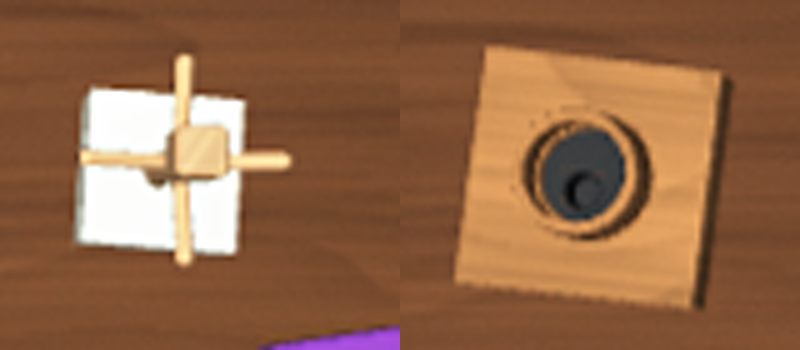

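The crops show the post arms aligned with the world axes (yaw ~0), the head top at about (391,252), the stand turned a few degrees, and a darker spot at about (216.6,255) that may be the hole. I'll turn the tool so it closes along world x, then go over the stand for a closer look.

Request:
carry_out:
  plan:
    - [[0,0,-5,0,0,0.1174,94],[0,0,-5,0,0,0.1174,94],[0,0,-5,0,0,0.1174,94],[0,0,-5,0,0,0.1174,94],[0,0,-5,0,0,0.1174,94],[0,0,-5,0,0,0.1174,94],[0,0,-5,0,0,0.1174,94],[0,0,-5,0,0,0.1174,94],[0,0,-5,0,0,0.1174,94],[0,0,-5,0,0,0.1174,94]]

```text
time_s: 0.93
ee_pos: [0.2125, 0.5071, 0.2553]
eef_rot: [-3.141, 0.001, 1.565]
force: [0.4, 0.4, -0.3]
grip_width: 0.0941
grip_force: 0.0
```

Request:
carry_out:
  plan:
    - [[-17,19,0,0,0,0,94],[-17,19,0,0,0,0,94],[-17,19,0,0,0,0,94],[-17,19,0,0,0,0,94],[-17,19,0,0,0,0,94],[-17,19,0,0,0,0,94],[-17,19,0,0,0,0,94],[-17,19,0,0,0,0,94],[-17,19,0,0,0,0,94],[-17,19,0,0,0,0,94],[-17,19,0,0,0,0,94],[-17,19,0,0,0,0,94],[-17,19,0,0,0,0,94],[-17,19,0,0,0,0,94],[-17,19,0,0,0,0,94],[-17,19,0,0,0,0,94],[-17,19,0,0,0,0,94],[0,0,0,0,0,0,94]]

```text
time_s: 2.43
ee_pos: [0.5377, 0.2155, 0.2546]
eef_rot: [-3.141, 0.001, 1.568]
force: [-0.0, -0.6, 1.0]
grip_width: 0.0941
grip_force: 0.0
```

```bash
python3 - <<'E'
from h import *
c=snap('wrist','w1.png'); o=telemetry.get_obs(); print(o['time_s'],o['ee_pos'],o['eef_rot'],c['origin'],c['rotation'],c['intrinsics'][0])
print(proj('w1',[.5863,.2139,.072]))
E
```

```text
2.4833 [0.53638995 0.21687652 0.25460533] [-3.14033284e+00  4.90429146e-04  1.56825613e+00] [0.53690964 0.28124366 0.43473085] [ 2.91107238e+00  3.59793168e-04 -3.73930496e-03] [372.48970673   0.         319.39246182]
[369.7087319  222.14163642]
```

View pics/w1.png

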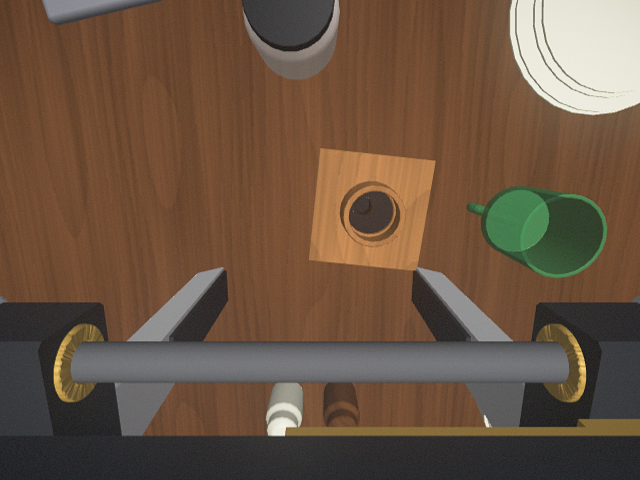

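The wrist view shows the stand with its collar at about (371,216), with a faint darker disc at about (362,206) in the floor. I'll enlarge the collar and work out its position.

```bash
python3 - <<'E'
from h import *
i=cv2.imread('pics/w1.png')[170:260,315:435]
j=cv2.resize(i,None,fx=6,fy=6,interpolation=cv2.INTER_CUBIC)
cv2.imwrite('pics/c2.png',np.clip(j.astype(float)*1.6,0,255))
E
```

```text
[ WARN:0@0.510] global loadsave.cpp:1063 imwrite_ Unsupported depth image for selected encoder is fallbacked to CV_8U.
```

View pics/c2.png

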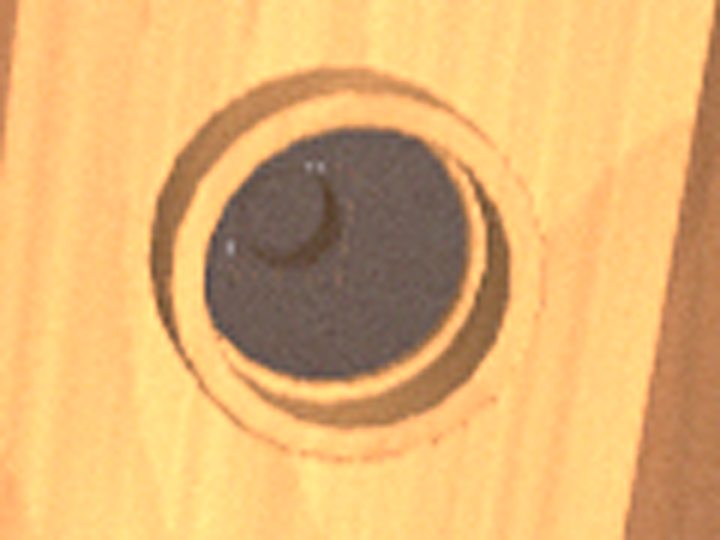

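The crop shows the floor's centre at about (334,244) and the hole at about (287,215) in the crop, so roughly -8.5 mm in x and +5 mm in y from the middle. Next I compute absolute positions and go to the post.

```bash
python3 - <<'E'
from h import *
w=lambda u,v,z:ray('w1',315+u/6,170+v/6,z).round(4)
t=lambda u,v,z:ray('t1',180+(u-400)/5,217+v/5,z).round(4)
print('hole w',w(287,215,.033),'t',t(583,190,.033))
print('floor w',w(334,244,.033),'t',t(590,177,.033))
print('rim w',w(357,275,.072),w(358,275,.072))
print('head', ray('t1',350+206/5,222+150/5,.164), 'block', ray('t1',350+165/5,222+170/5,.042))
o=telemetry.get_obs(); print(o['ee_pos'],o['eef_rot'])
E
```

```text
hole w [0.5837 0.2247 0.033 ] t [0.5818 0.2234 0.033 ]
floor w [0.5923 0.2193 0.033 ] t [0.5884 0.22   0.033 ]
rim w [0.5908 0.2202 0.072 ] [0.591  0.2202 0.072 ]
head [ 0.57960326 -0.19715781  0.164     ] block [ 0.57932192 -0.19708605  0.042     ]
[0.53638995 0.21687652 0.25460533] [-3.14033284e+00  4.90429146e-04  1.56825613e+00]
```

Request:
carry_out:
  plan:
    - [[-23,2.4,0,0,0,0,94],[-23,2.4,0,0,0,0,94],[-23,2.4,0,0,0,0,94],[-23,2.4,0,0,0,0,94],[-23,2.4,0,0,0,0,94],[-23,2.4,0,0,0,0,94],[-23,2.4,0,0,0,0,94],[-23,2.4,0,0,0,0,94],[-23,2.4,0,0,0,0,94],[-23,2.4,0,0,0,0,94],[-23,2.4,0,0,0,0,94],[-23,2.4,0,0,0,0,94],[-23,2.4,0,0,0,0,94],[-23,2.4,0,0,0,0,94],[-23,2.4,0,0,0,0,94],[-23,2.4,0,0,0,0,94],[-23,2.4,0,0,0,0,94],[-23,2.4,0,0,0,0,94],[0,0,0,0,0,0,94],[0,0,0,0,0,0,94]]

```text
time_s: 4.15
ee_pos: [0.5786, -0.1955, 0.255]
eef_rot: [-3.141, -0.0, 1.57]
force: [0.5, 0.3, -0.8]
grip_width: 0.0938
grip_force: 0.0
```

```bash
python3 - <<'E'
from h import *
c=snap('wrist','w2.png'); o=telemetry.get_obs(); print(o['time_s'],o['ee_pos'],o['eef_rot'],o['force'])
print(proj('w2',[.5796,-.1972,.164]),proj('w2',[.5793,-.1971,.042]))
E
```

```text
4.2 [ 0.57867486 -0.19478908  0.25520263] [-3.14111908e+00 -4.39151502e-04  1.57096924e+00] [-0.27856568  0.66825045 -0.29999599]
[322.18239087 244.96976731] [321.09821216 217.4286283 ]
```

View pics/w2.png

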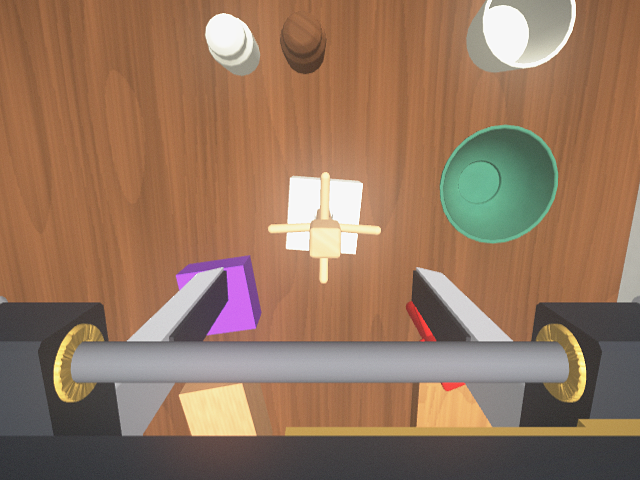

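The head top is at about (325,243) and the block's centre at about (325,216), within 2–3 mm of prediction. I'll descend, centre and grip.

Request:
carry_out:
  plan:
    - [[-0.75,1,10,0,0,0,94],[-0.75,1.3,10,0,0,0,94],[0,0,14,0,0,0,80],[0,0,14,0,0,0,70],[0,0,14,0,0,0,60],[0,0,14,0,0,0,60],[0,0,14,0,0,0,60],[0,0,14,0,0,0,60],[0,0,13,0,0,0,60],[0,0,10,0,0,0,60],[0,0,0,0,0,0,60],[0,0,0,0,0,0,40],[0,0,0,0,0,0,32],[0,0,0,0,0,0,26],[0,0,0,0,0,0,22],[0,0,0,0,0,0,15],[0,0,0,0,0,0,10],[0,0,0,0,0,0,10],[0,0,0,0,0,0,10]]
  squeeze: 45

```text
time_s: 5.78
ee_pos: [0.5811, -0.1974, 0.1288]
eef_rot: [3.141, 0.0, 1.571]
force: [-0.7, -1.0, 2.6]
grip_width: 0.0238
grip_force: 44.9
```

Request:
carry_out:
  plan:
    - [[0,0,-4,0,0,0,10],[0,0,-8,0,0,0,10],[0,0,-10,0,0,0,10],[0,0,-11,0,0,0,10],[0,0,-11,0,0,0,10],[0,0,-11,0,0,0,10],[0,0,-11,0,0,0,10],[0,0,-11,0,0,0,10],[0,0,-11,0,0,0,10],[0,0,-11,0,0,0,10],[0,0,-8,0,0,0,10],[0,0,-4,0,0,0,10],[0,0,0,0,0,0,10],[0,0,0,0,0,0,10]]

```text
time_s: 6.95
ee_pos: [0.581, -0.1972, 0.2391]
eef_rot: [-3.141, -0.0, 1.571]
force: [0.4, -0.3, -1.5]
grip_width: 0.0239
grip_force: 44.9
```

```bash
python3 - <<'E'
from h import *
c=snap('wrist','w3.png'); snap('scene','s3.png'); o=telemetry.get_obs(); print(o['time_s'],o['ee_pos'],o['eef_rot'],o['force'],o['moment'],o['grip_width'])
p=o['ee_pos']
a=cv2.imread('pics/w3.png')[120:360,200:440]
b=cv2.imread('pics/s3.png'); u,v=proj('s3',p).astype(int); print(u,v)
b=b[v-60:v+100,u-80:u+80]
cv2.imwrite('pics/c3.png',np.hstack([cv2.resize(a,(400,400)),cv2.resize(b,(400,400),interpolation=cv2.INTER_CUBIC)]))
E
```

```text
7.05 [ 0.58088357 -0.19715514  0.23875104] [-3.14058506e+00 -4.22596281e-04  1.57082414e+00] [-0.30516844 -0.08751945 -0.83833875] [-0.05418721  0.0306991  -0.07483417] 0.023995894150911055
296 159
```

View pics/c3.png

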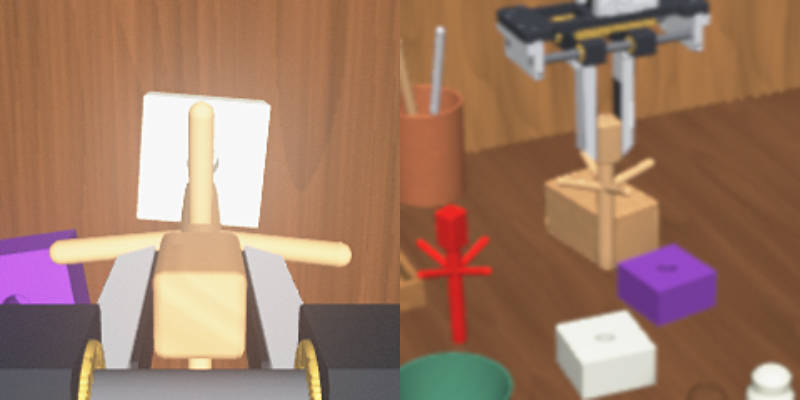

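The post hangs upright between the fingers, clear of the block. Carrying it over the stand.

Request:
carry_out:
  plan:
    - [[10,0,0,0,0,0,10],[20,0,0,0,0,0,10],[25,0,0,0,0,0,10],[25,0,0,0,0,0,10],[25,0,0,0,0,0,10],[25,0,0,0,0,0,10],[25,0,0,0,0,0,10],[25,0,0,0,0,0,10],[25,0,0,0,0,0,10],[25,0,0,0,0,0,10],[25,0,0,0,0,0,10],[25,0,0,0,0,0,10],[25,0,0,0,0,0,10],[25,0,0,0,0,0,10],[25,1,0,0,0,0,10],[25,1,0,0,0,0,10],[25,0,0,0,0,0,10],[16,0,0,0,0,0,10],[0,0,0,0,0,0,10],[0,0,0,0,0,0,10]]

```text
time_s: 8.72
ee_pos: [0.5827, 0.2243, 0.239]
eef_rot: [-3.141, 0.0, 1.572]
force: [-0.7, -0.4, -0.7]
grip_width: 0.0236
grip_force: 44.9
```

```bash
python3 - <<'E'
from h import *
o=telemetry.get_obs(); print(o['time_s'],o['ee_pos'],o['eef_rot'],o['force'],o['moment'],o['grip_width'])
E
```

```text
8.7167 [0.58270412 0.22425825 0.23903068] [-3.14096640e+00  3.36612527e-04  1.57208206e+00] [-0.69350695 -0.3941035  -0.71762591] [-0.08371208  0.06828444  0.04483841] 0.02360670417419902
```

Request:
carry_out:
  plan:
    - [[0,0,6,0,0,0,10],[0,0,8,0,0,0,10],[0,0,8,0,0,0,10],[0,0,8,0,0,0,10],[0,0,8,0,0,0,10],[0,0,8,0,0,0,10],[0,0,8,0,0,0,10],[0,0,8,0,0,0,10],[0,0,8,0,0,0,10],[0,0,6,0,0,0,10],[0,0,4,0,0,0,10],[0,0,2,0,0,0,10],[0,0,2,0,0,0,10],[0,0,0,0,0,0,10],[0,0,0,0,0,0,10]]

```text
time_s: 9.97
ee_pos: [0.5832, 0.2238, 0.1557]
eef_rot: [3.141, -0.0, 1.571]
force: [-0.1, -0.4, -1.3]
grip_width: 0.0235
grip_force: 44.9
```

Request:
carry_out:
  plan:
    - [[0,0,1,0,0,0,10],[0,0,1,0,0,0,10],[0,0,1,0,0,0,10],[0,0,1,0,0,0,10],[0,0,1,0,0,0,10],[0,0,1,0,0,0,10],[0,0,0.5,0,0,0,10],[0,0,0.5,0,0,0,10],[0,0,0,0,0,0,10],[0,0,0,0,0,0,10]]

```text
time_s: 10.8
ee_pos: [0.5831, 0.2237, 0.1485]
eef_rot: [3.141, 0.0, 1.571]
force: [-0.5, 0.5, -0.9]
grip_width: 0.0237
grip_force: 44.9
```

Request:
carry_out:
  plan:
    - [[0,0,0.5,0,0,0,10],[0,0,0.5,0,0,0,10],[0,0,0.5,0,0,0,10],[0,0,0.5,0,0,0,10],[0,0,0.5,0,0,0,10],[0,0,0.5,0,0,0,10],[0,0,0,0,0,0,10],[0,0,0,0,0,0,10]]

```text
time_s: 11.47
ee_pos: [0.5831, 0.2237, 0.1454]
eef_rot: [3.141, 0.0, 1.571]
force: [1.2, -0.8, -0.4]
grip_width: 0.0238
grip_force: 44.9
```

Request:
carry_out:
  plan:
    - [[0,0,0.5,0,0,0,10],[0,0,0.5,0,0,0,10],[0,0,0.5,0,0,0,10],[0,0,0.5,0,0,0,10],[0,0,0.5,0,0,0,10],[0,0,0.5,0,0,0,10],[0,0,0,0,0,0,10],[0,0,0,0,0,0,10]]

```text
time_s: 12.13
ee_pos: [0.5831, 0.2237, 0.1424]
eef_rot: [3.142, 0.0, 1.571]
force: [1.9, -1.6, -0.4]
grip_width: 0.0235
grip_force: 44.9
```

```bash
python3 - <<'E'
from h import *
o=telemetry.get_obs(); print(o['time_s'],o['ee_pos'],o['force'],o['moment'],o['grip_width'])
E
```

```text
12.1333 [0.58309086 0.22372146 0.14244133] [ 1.93537195 -1.62719792 -0.44268952] [-0.58791015 -0.59020148 -0.02318562] 0.023547519041618663
```

No vertical force, and a small sideways force: the foot is already in the hole. I'll ease it toward +x/-y and go on down.

Request:
carry_out:
  plan:
    - [[-0.3,0.3,0,0,0,0,10],[-0.3,0.3,0,0,0,0,10],[0,0,0.5,0,0,0,10],[0,0,0.5,0,0,0,10],[0,0,0.5,0,0,0,10],[0,0,0.5,0,0,0,10],[0,0,0.5,0,0,0,10],[0,0,0.5,0,0,0,10],[0,0,0,0,0,0,10],[0,0,0,0,0,0,10]]

```text
time_s: 12.97
ee_pos: [0.5836, 0.2232, 0.1394]
eef_rot: [-3.141, -0.0, 1.571]
force: [0.4, 0.7, -1.2]
grip_width: 0.0237
grip_force: 44.9
```

Request:
carry_out:
  plan:
    - [[0,0,0.7,0,0,0,10],[0,0,0.7,0,0,0,10],[0,0,0.7,0,0,0,10],[0,0,0.7,0,0,0,10],[0,0,0.7,0,0,0,10],[0,0,0.7,0,0,0,10],[0,0,0.7,0,0,0,10],[0,0,0.7,0,0,0,10],[0,0,0.7,0,0,0,10],[0,0,0.7,0,0,0,10],[0,0,0,0,0,0,10],[0,0,0,0,0,0,10]]

```text
time_s: 13.97
ee_pos: [0.5837, 0.2231, 0.1324]
eef_rot: [-3.142, 0.0, 1.571]
force: [0.5, 0.7, -1.1]
grip_width: 0.0239
grip_force: 44.9
```

Request:
carry_out:
  plan:
    - [[0,0,0.5,0,0,0,10],[0,0,0.5,0,0,0,10],[0,0,0.5,0,0,0,10],[0,0,0.5,0,0,0,10],[0,0,0.5,0,0,0,10],[0,0,0.5,0,0,0,10],[0,0,0,0,0,0,10],[0,0,0,0,0,0,10]]

```text
time_s: 14.63
ee_pos: [0.5836, 0.2232, 0.1294]
eef_rot: [-3.141, 0.0, 1.571]
force: [0.2, 0.1, -0.8]
grip_width: 0.0241
grip_force: 44.9
```

Descend in fine steps until the bottom pushes back.

Request:
carry_out:
  plan:
    - [[0,0,0.4,0,0,0,10],[0,0,0.4,0,0,0,10],[0,0,0.4,0,0,0,10],[0,0,0.3,0,0,0,10],[0,0,0,0,0,0,10],[0,0,0,0,0,0,10]]

```text
time_s: 15.13
ee_pos: [0.5837, 0.2232, 0.1279]
eef_rot: [3.142, 0.0, 1.571]
force: [-0.3, 0.3, -0.4]
grip_width: 0.0237
grip_force: 44.9
```

Request:
carry_out:
  plan:
    - [[0,0,0.3,0,0,0,10],[0,0,0.3,0,0,0,10],[0,0,0,0,0,0,10],[0,0,0,0,0,0,10]]

```text
time_s: 15.47
ee_pos: [0.5837, 0.2232, 0.1275]
eef_rot: [3.141, -0.0, 1.571]
force: [-0.3, 0.1, 0.0]
grip_width: 0.0236
grip_force: 44.9
```

Calculated foot height is 10.7 mm, so it is home. Release and rise.

Request:
carry_out:
  plan:
    - [[0,0,0,0,0,0,26],[0,0,0,0,0,0,30],[0,0,0,0,0,0,40],[0,0,0,0,0,0,60],[0,0,0,0,0,0,60],[0,0,0,0,0,0,60],[0,0,-5,0,0,0,60],[0,0,-10,0,0,0,60],[0,0,-15,0,0,0,60],[0,0,-15,0,0,0,60],[0,0,-15,0,0,0,60],[0,0,-15,0,0,0,60],[0,0,-15,0,0,0,60],[0,0,-15,0,0,0,60],[0,0,-10,0,0,0,60],[0,0,-5,0,0,0,60],[0,0,0,0,0,0,60],[0,0,0,0,0,0,60]]

```text
time_s: 16.97
ee_pos: [0.5835, 0.2231, 0.247]
eef_rot: [-3.141, 0.0, 1.571]
force: [-0.9, 0.2, 0.4]
grip_width: 0.0599
grip_force: 0.0
```

```bash
python3 - <<'E'
from h import *
snap('wrist','w4.png'); snap('scene','s4.png'); o=telemetry.get_obs(); print(o['time_s'],o['ee_pos'],o['grip_width'],o['force'])
p=[.5837,.2232,.1]; u,v=proj('s4',p).astype(int)
b=cv2.imread('pics/s4.png')[v-80:v+80,u-80:u+80]
a=cv2.imread('pics/w4.png')[120:360,200:440]
cv2.imwrite('pics/c4.png',np.hstack([cv2.resize(a,(400,400)),cv2.resize(b,(400,400),interpolation=cv2.INTER_CUBIC)]))
f=lambda q:((proj('s4',q)-[u-80,v-80])*2.5+[400,0]).round(0)
for z in (.084,.091+.002,.115,.163): print(z,f([.5837,.2232,z]))
E
```

```text
17.0667 [0.58337726 0.22309185 0.24637897] 0.060171445308285054 [-0.73454304 -0.56123892  0.4490161 ]
0.084 [601. 216.]
0.093 [602. 207.]
0.115 [604. 185.]
0.163 [610. 134.]
```

View pics/c4.png

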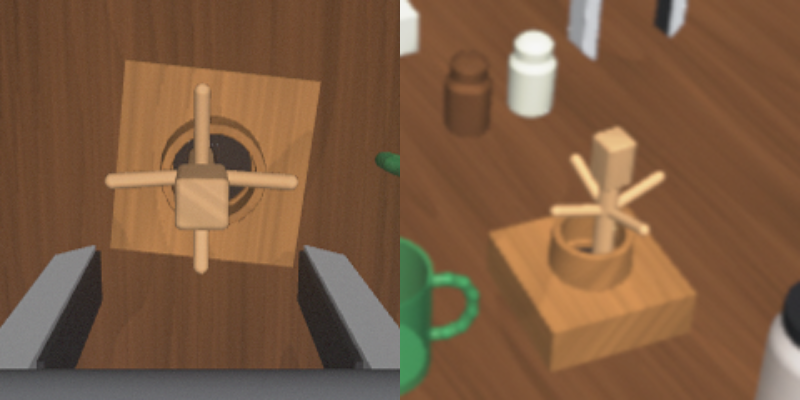

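The post stands upright in the collar. Its head top is at about (613,134) in the crop against (610,134) predicted for fully home, and the gripper is clear, so I'm handing in.

```bash
python3 -c "
from station import ctrl
print(ctrl.hand_in())"
```

```text
the job is handed in; nothing more can be done
None
```

The job is handed in after 17 s of robot time. By the arm's readings and the last pictures, the post stands upright and fully home in the stand, released. No verdict came back, and no sliding search was needed because the hole showed in the camera images and the foot went straight in.

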